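Lay out the comparison plate for an overview picture

TASK

Lay out the black plate for an overview picture (behind means towards its blue-striped edge, away from the robot): stand the red mount in the ring between the white and the brass standard, the blue mount in the ring behind the brass standard, and lay the steel spacer in the ring behind the white standard, with the thin green mount centred on top of the spacer. Lay the yellow scale bar, ticks up, inside the outlined rectangle in front of the red mount. Centre everything well in its outline, and leave the black mount where it is.

Things in the scene. Friction and masses are not known exactly. Their poses are not given: they have to be found in the camera images.
- plate: Fixed black plate, 200 x 200 x 8 mm. Origin: centre of its underside. Its x points to its rear edge, marked by a blue strip, away from the robot (within 0.3 rad of world +x); y to its left; z up. White outlines on its top: rings of 48 mm diameter centred at its (x, y) = (0, 0), (65, 70), (65, -70) mm; in front a 26 x 94 mm rectangle, long side along y, centred at (-65, 0) mm.
- white_standard: White ceramic disc, 36 mm diameter, 14 mm high, with a grey dot on top, fixed to the plate at the plate's (0, 70) or (0, -70) mm, changing places with the brass one. Origin: centre of its underside, on the plate's top; axes parallel to the plate's, so the ring behind it is 65 mm along its +x.
- brass_standard: Brass-coloured disc, 36 mm diameter, 14 mm high, with a dark dot on top, fixed to the plate at the other of these two places than the white one. Origin: centre of its underside, on the plate's top; axes parallel to the plate's, so the ring behind it is 65 mm along its +x.
- red_mount: Loose rock specimen mount: upright red resin cylinder, 40 mm diameter, 26 mm high, about 50 g, pale rock on its top face. Origin: centre of its underside, z up.
- blue_mount: Loose rock specimen mount: upright blue resin cylinder, 40 mm diameter, 26 mm high, about 50 g, pale rock on its top face. Origin: centre of its underside, z up.
- green_mount: Loose thin rock specimen mount: upright green resin disc, 40 mm diameter, only 12 mm high, about 25 g, pale rock on its top face. Origin: centre of its underside, z up.
- spacer: Loose plain grey steel spacer block, 44 x 44 mm, 14 mm high, about 200 g, lying flat. Origin: centre of its underside, x and y along its sides, z up.
- scale_bar: Loose yellow scale bar with black tick marks on its top face, lying flat: 80 mm long (along its y), 16 mm wide (along its x), 10 mm high, about 35 g. Origin: centre of its underside, z up.
- black_mount: Loose mount of black resin, upright, 40 mm diameter, 26 mm high, about 50 g, copper-coloured ore on its top face. Not part of this job: it stays where it is. Origin: centre of its underside, z up.
There are look-alikes about, which are no part of the job. There is more than one size of the red_mount; the one meant has the size given above.

How it is judged:
At the end, for the whole second after the job is handed in: All flat and at rest on the plate: red mount within 12 mm of the centre ring, spacer and blue mount within 12 mm each way of the rings behind the white and the brass standard, scale bar within 10 mm and 0.17 rad of its rectangle, ticks up; green mount on the spacer within 10 mm (horizontal distance between red_mount and plate below 0.012 m and z of red_mount in the frame of plate between 0.005 and 0.011 m and angle between each of red_mount, blue_mount, green_mount, spacer, scale_bar's own z axis and vertical below 0.1 rad and linear speed of each of red_mount, blue_mount, green_mount, spacer, scale_bar below 0.01 m/s and x of blue_mount in the frame of brass_standard between 0.053 and 0.077 m and y of blue_mount in the frame of brass_standard between -0.012 and 0.012 m and z of blue_mount in the frame of plate between 0.005 and 0.011 m and horizontal distance between green_mount and spacer below 0.01 m and z of green_mount in the frame of spacer between 0.011 and 0.017 m and x of spacer in the frame of white_standard between 0.053 and 0.077 m and y of spacer in the frame of white_standard between -0.012 and 0.012 m and z of spacer in the frame of plate between 0.005 and 0.011 m and x of scale_bar in the frame of plate between -0.075 and -0.055 m and y of scale_bar in the frame of plate between -0.01 and 0.01 m and angle between the y axis of scale_bar and the y axis of plate, either way round below 0.17 rad and z of scale_bar in the frame of plate between 0.005 and 0.011 m); the robot touches nothing.
It fails at once if the black mount is moved by more than 15 mm (distance of black_mount from where it was at the start of the episode above 0.015 m).
It also fails if it takes over 109 s, if anything falls off the work surface, if the arm or the gripper's body presses on something with over 40 N, if the wrist force passes 120 N, or if a joint passes its speed limit or range.

ROBOT

A 6-joint arm with a two-finger parallel gripper is mounted at the origin on the work surface. World frame = base frame: x ahead of the robot, y to its left, z up, the work surface at z = 0. Lengths are in m, angles in rad, forces in N, time in s.
With the tool pointing down it reaches from about 0.35 to 0.775 m from the base axis. Payload 5.5 kg.
Tool frame: the origin (TCP) lies midway between the tips of the shut fingers; the grasp point (between the pads) lies 19 mm behind it; z points along the fingers, y is the line along which they close (so a half turn about z gives the same grasp; the last joint's range is limited). The gripper opens to 85 mm and grips with 20 to 120 N. Pads are 22 mm wide; open, the fingers measure 114 mm over their backs; the gripper's body (76 mm by 85 mm) begins 54 mm behind the grasp point. The pads swing forward as they close: fully open they stand 13 mm farther back than shut.
Start: joints at [-0.14, 0.313, 0.046, 1.304, 0, 1.431], TCP at [0.575, -0, 0.231] pointing down, gripper open.
Joint ranges: [-2.76, 2.76], [-0.86, 1.69], [-1.03, 1.26], [-2.2, 2.34], [-1.47, 1.5], [-3.14, 3.14]. Speed limits (rad/s): [2.57, 2.57, 3.14, 3.14, 3.14, 3.14].

INTERFACE

Orientations are given as a unit quaternion [w, x, y, z].
In Python, from workcell import telemetry, imaging, env gives the robot as it stands. The module is installed in compiled form; this text tells all that it offers.
- The arm moves only by the tool step_arm, never from a script. Its argument "moves" is a list of rows, each a list of 3 entries, a list of its own where there are three numbers: the shift along the tool's x, y, z in mm, then the turn, a rotation vector about the tool's x, y, z in rad, then the finger opening in mm, from 0 to 85.4. A call has 1 to 8 rows; each row is the pose to reach, as a shift and turn from the pose commanded when the call began, along the tool's axes at that moment; what a row does not reach only later rows make up. A row lasts 1/12 s, in which the tool goes at most 41.7 mm and 7.16 degrees, less where a joint would pass 70% of its speed; a pose out of reach is approached as far as the arm can. A call with a gripper value outside its range is refused whole. The fingers move at their own pace and stop on an object; "grip_force" is the grip in N (left out, the last holds). Time passes only in rows, so rows that repeat a pose let the fingers close. It gives the time, the measured TCP pose, the force, the opening and the grip force at its end, in the units of the state.
- telemetry.get_state(): the state, without advancing time (a new reading comes with each control period).
- imaging.read_camera(name): name is "scene" or "side" or "wrist"; returns the picture (384x512x3 uint8, red, green, blue); there is no depth.
- imaging.camera_params(name): a dict with "camera_matrix" (3x3 intrinsics, pixels), "D" ([k1, k2, p1, p2, k3] as OpenCV has them; the pictures are not rectified), "pose" (4x4, takes a point from camera to world coordinates). Camera axes: x right, y up, looking along -z (the intrinsics and any distortion apply to the point x, -y, -z); pixel columns grow to the right and rows downward; lengths in m; the calibration is good to about 2 mm. A picture is of the moment at which its call begins: read the wrist's pose just before it. camera_params takes no time and is no camera call; for the wrist camera it gives the pose at the moment of the call.
- env.hand_in(): hands the job in; it is judged then, once.
The state is a dict: "clock": time; "joint_pos": joint angles; "qvel": joint speeds; "tau": joint torques, N m; "tcp_pos": TCP position; "orientation": TCP orientation; "wrist_force": force on the tool from outside, world axes, zero at the start; "ft_torque": the same for the moment, N m; "finger_gap": finger opening in m; "grip_force": force on a finger pad.
Only numpy, scipy, OpenCV 4.12 (cv2) and the standard library are available. Lean on these libraries where they do the work, as an engineer would, in place of code of your own. Each camera call takes 0.05 s, during which the arm holds its last target. There are 200 camera calls.

## Working session

There is one attempt and no reset: what is moved stays moved. The work goes in short steps, Python scripts to look and compute and a tool call to move; the robot and the scene stay as the last step left them, time stands still between calls to the robot, and variables do not carry over. Pictures are saved under pics/ and viewed, at most 14 in all, crops included, and the job is handed in when it is done.

Besides the shell and the picture viewer there is one more tool, called after "Emit:" as name(argument=value, ...), one argument or row to a line, values as JSON. step_arm: Moves the arm, as the interface text tells. Its arguments: {"type":"object","properties":{"moves":{"type":"array"},"grip_force":{"type":"number"}},"required":["moves"]}

```bash
mkdir -p pics; cat > h.py <<'E'
import numpy as np, cv2
from scipy.spatial.transform import Rotation as R
from workcell import telemetry, imaging, env
def shot(n,save=None):
    p=imaging.camera_params(n); im=imaging.read_camera(n)
    if save: cv2.imwrite('pics/'+save,im[:,:,::-1])
    return im,p
def ray(p,uv):
    K=np.array(p['camera_matrix']);D=np.array(p['D']);T=np.array(p['pose'])
    q=cv2.undistortPoints(np.array(uv,float).reshape(-1,1,2),K,D).reshape(-1,2)
    d=np.c_[q[:,0],-q[:,1],-np.ones(len(q))]@T[:3,:3].T
    return T[:3,3],d
def onz(p,uv,z):
    o,d=ray(p,uv); return o+d*((z-o[2])/d[:,2])[:,None]
E
python3 - <<'E'
from h import *
for n in ('scene','side','wrist'):
    im,p=shot(n,n+'0.png'); print(n,np.round(p['pose'],3).tolist(),np.round(p['camera_matrix'],0).tolist(),p['D'])
print(telemetry.get_state())
E
```

```text
scene [[0.496, -0.702, 0.511, 1.168], [0.868, 0.392, -0.304, -0.38], [0.013, 0.594, 0.804, 1.069], [0.0, 0.0, 0.0, 1.0]] [[481.0, 0.0, 260.0], [0.0, 481.0, 182.0], [0.0, 0.0, 1.0]] [-0.0445206  0.         0.         0.         0.       ]
side [[-0.92, 0.181, -0.347, 0.174], [-0.39, -0.483, 0.784, 0.83], [-0.025, 0.857, 0.515, 0.579], [0.0, 0.0, 0.0, 1.0]] [[455.0, 0.0, 259.0], [0.0, 455.0, 194.0], [0.0, 0.0, 1.0]] [-0.14231604  0.          0.          0.          0.        ]
wrist [[1.0, -0.001, 0.002, 0.575], [0.0, 0.952, 0.307, 0.08], [-0.002, -0.307, 0.952, 0.373], [0.0, 0.0, 0.0, 1.0]] [[267.0, 0.0, 257.0], [0.0, 267.0, 193.0], [0.0, 0.0, 1.0]] [-0.03099936  0.          0.          0.          0.        ]
{'clock': 0.15, 'joint_pos': array([-1.39561351e-01,  3.13839173e-01,  4.52758258e-02,  1.30361481e+00,
       -1.14027165e-06,  1.43121439e+00]), 'qvel': array([ 0.00051491, -0.00119646,  0.00240562, -0.0001794 ,  0.00300785,
        0.00203175]), 'tau': array([ 1.76330479e-03, -4.81067133e+01,  2.98815805e+01,  1.39078675e-02,
       -1.10673584e-04, -5.56924022e-05]), 'tcp_pos': array([5.74628601e-01, 6.44211995e-05, 2.30621983e-01]), 'orientation': array([-5.51421912e-04,  7.07099333e-01,  7.07113892e-01, -4.16287420e-04]), 'wrist_force': array([0.06918304, 0.414602  , 0.12701381]), 'ft_torque': array([0.01507484, 0.02504568, 0.01017318]), 'grip_force': 0.0, 'finger_gap': 0.08520463357398216}
```

View pics/scene0.png

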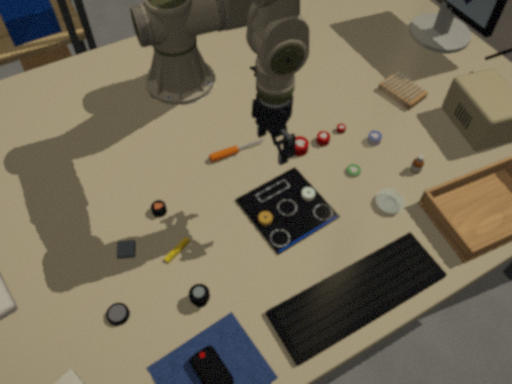

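View pics/side0.png

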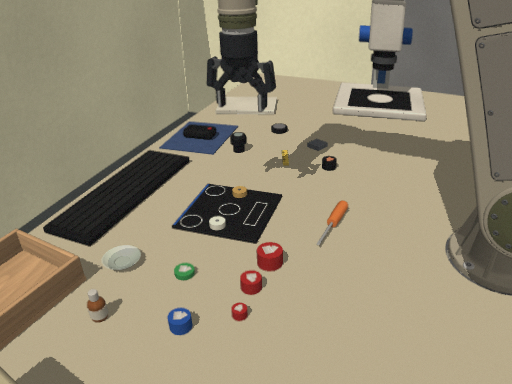

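The scene view shows three red mounts at (300,145), (323,138) and (341,128). Blue is at (375,137), green at (353,170), the spacer at (126,249), the bar at (176,250), and the black mount at (158,208). On the plate, the brass standard is at (265,217) and white is at (308,193).

In the side view the reds are at (269,256), (251,282) and (239,311). I'll pick the red by size, and measure all the items first.

```bash
cat > m.py <<'E'
from h import *
def blobs(im,kind,amin=25):
    h=cv2.cvtColor(im,cv2.COLOR_RGB2HSV)
    rng={'red':[((0,130,50),(6,255,255)),((172,130,50),(180,255,255))],'blue':[((105,110,60),(128,255,255))],
     'green':[((55,90,40),(85,255,255))],'yellow':[((23,150,100),(34,255,255))]}[kind]
    m=sum(cv2.inRange(h,np.array(a),np.array(b)) for a,b in rng).astype(np.uint8)
    m=cv2.morphologyEx(m,cv2.MORPH_CLOSE,np.ones((3,3)))
    cs,_=cv2.findContours(m,cv2.RETR_EXTERNAL,cv2.CHAIN_APPROX_NONE)
    return [c.reshape(-1,2) for c in cs if cv2.contourArea(c)>amin]
E
python3 - <<'E'
from m import *
for n in ('scene','side'):
    im=cv2.imread(f'pics/{n}0.png')[:,:,::-1].copy();p=imaging.camera_params(n)
    for k in ('red','blue','green','yellow'):
        for c in blobs(im,k):
            x,y,w,h=cv2.boundingRect(c)
            # silhouette left/right width at mid height, on z=.013
            P=onz(p,[[x,y+h/2],[x+w,y+h/2],[x+w/2,y+h/2]],.013)
            print(n,k,(x,y,w,h),'W mm',round(1000*np.linalg.norm(P[0]-P[1]),1),'c',P[2,:2].round(3))
im=cv2.imread('pics/side0.png')
a=cv2.resize(im[225:340,150:300],None,fx=5,fy=5,interpolation=cv2.INTER_CUBIC)
cv2.imwrite('pics/c1.png',a)
im=cv2.imread('pics/scene0.png')
a=cv2.resize(im[170:340,90:350],None,fx=3,fy=3,interpolation=cv2.INTER_CUBIC)
cv2.imwrite('pics/c2.png',a)
E
```

```text
scene red (199, 351, 7, 8) W mm 15.2 c [ 0.84  -0.321]
scene red (294, 136, 14, 20) W mm 40.7 c [0.441 0.187]
scene red (317, 132, 13, 13) W mm 38.3 c [0.449 0.261]
scene blue (150, 315, 125, 69) W mm 272.5 c [ 0.84  -0.296]
scene blue (278, 220, 53, 33) W mm 134.2 c [0.7   0.032]
scene blue (0, 0, 53, 41) W mm 198.6 c [-0.563 -0.364]
scene yellow (164, 238, 25, 24) W mm 61.8 c [ 0.577 -0.265]
side red (232, 303, 15, 18) W mm 25.6 c [0.433 0.339]
side red (240, 271, 22, 24) W mm 40.4 c [0.444 0.264]
side red (257, 242, 26, 29) W mm 51.2 c [0.441 0.18 ]
side blue (168, 308, 24, 27) W mm 40.7 c [0.517 0.396]
side blue (174, 184, 36, 41) W mm 85.9 c [0.683 0.067]
side blue (378, 71, 8, 12) W mm 34.9 c [ 0.44  -1.115]
side blue (403, 28, 9, 16) W mm 56.7 c [ 0.437 -2.045]
side blue (360, 26, 10, 15) W mm 61.9 c [ 0.69  -2.011]
side green (174, 263, 21, 17) W mm 40.6 c [0.575 0.282]
side yellow (282, 150, 6, 15) W mm 16.7 c [ 0.563 -0.24 ]
```

View pics/c1.png

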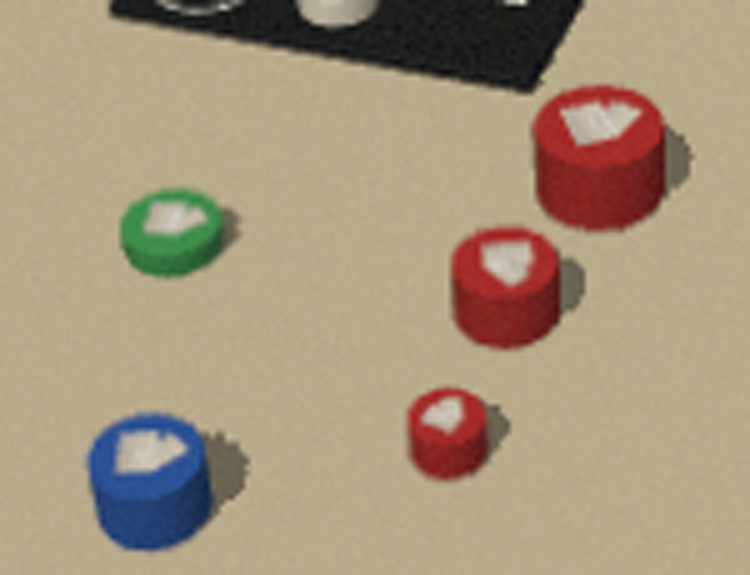

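View pics/c2.png

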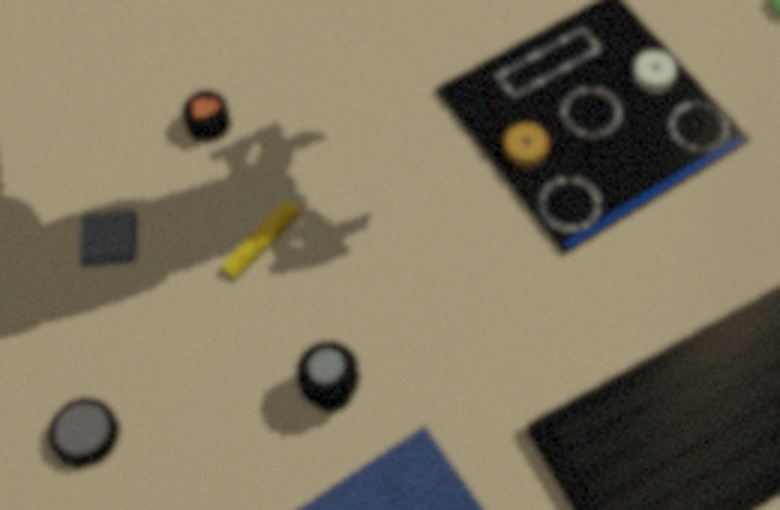

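The reds measure about 51, 40 and 26 mm, so the mount meant is the middle one, at world (0.444, 0.264). Brass is on the right of the plate and white on the left.

```bash
python3 - <<'E'
from h import *
im=cv2.imread('pics/wrist0.png')
cv2.imwrite('pics/w0b.png',cv2.resize(im,(768,576)))
p=imaging.camera_params('scene')
print('plate',onz(p,[[293,169],[236,200],[278,253],[338,215]],.008)[:,:2].round(3).tolist())
print('std brass,white',onz(p,[[265.2,217.3],[308.5,193]],.022)[:,:2].round(3).tolist())
print('spacer corners',onz(p,[[117.5,241],[135,240.5],[135.2,257.5],[117.5,258]],.014)[:,:2].round(3).tolist())
print('black',onz(p,[[158.5,206]],.026)[:,:2].round(3))
E
```

```text
plate [[0.499, 0.124], [0.514, -0.064], [0.705, -0.048], [0.686, 0.146]]
std brass,white [[0.606, -0.028], [0.597, 0.111]]
spacer corners [[0.482, -0.383], [0.502, -0.345], [0.547, -0.361], [0.528, -0.4]]
black [[ 0.443 -0.254]]
```

View pics/w0b.png

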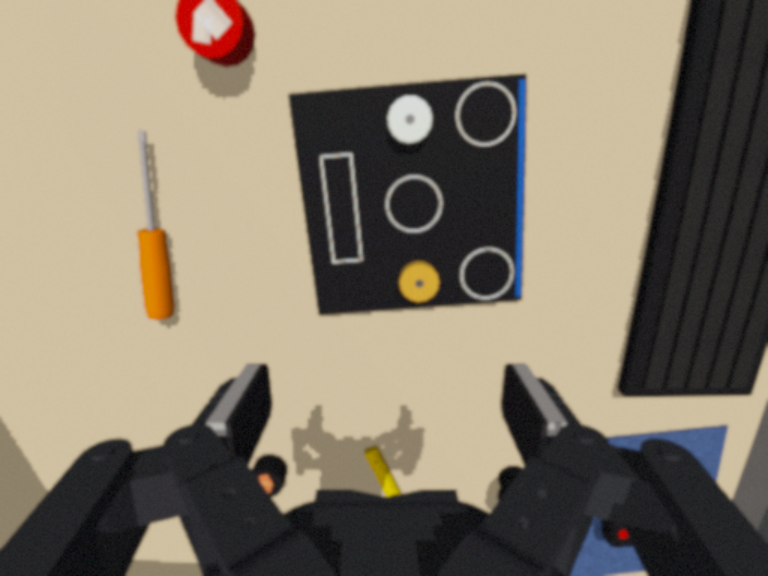

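```bash
python3 - <<'E'
from h import *
p=imaging.camera_params('wrist')
px=np.array([[414,204],[485.5,114],[487,273.5],[341,208]])/1.5
W=onz(p,px,.008)[:,:2]; L=np.array([[0,0],[.065,.07],[.065,-.07],[-.065,0]])
def fit(L,W):
    l=L-L.mean(0);w=W-W.mean(0);a=np.arctan2((l[:,0]*w[:,1]-l[:,1]*w[:,0]).sum(),(l*w).sum())
    Rm=np.array([[np.cos(a),-np.sin(a)],[np.sin(a),np.cos(a)]]);t=W.mean(0)-Rm@L.mean(0)
    return a,t,W-(L@Rm.T+t),Rm
a,t,r,Rm=fit(L,W);print('yaw',a,'c',t.round(4),'res',(r*1000).round(1).tolist());print((L@Rm.T+t).round(4).tolist())
print('std',onz(p,np.array([[410,119],[419,282]])/1.5,.022)[:,:2].round(4).tolist())
p=imaging.camera_params('side')
# plate rings in side view: centre, brass-rear, white-rear, rect
W=onz(p,[[229.5,209],[191,221.5],[215.5,190.5],[256,214]],.008)[:,:2]
a,t,r,_=fit(L,W);print('side yaw',a,t.round(4),(r*1000).round(1).tolist())
E
```

```text
yaw 0.07535852595278883 c [0.5997 0.0424] res [[0.3, -0.5], [-0.4, -0.1], [0.7, -0.2], [-0.5, 0.8]]
[[0.5997, 0.0424], [0.6593, 0.1171], [0.6698, -0.0225], [0.5349, 0.0375]]
std [[0.5944, 0.1116], [0.6051, -0.0269]]
side yaw 0.07865094289216504 [0.5949 0.0477] [[0.6, -1.4], [-0.5, 1.0], [0.4, -0.7], [-0.5, 1.1]]
```

The plate is at (0.600, 0.042) with yaw 0.076. In the wrist view the white standard is at (410,119) and brass at (419,282). I'll fly to a lookout over the red, blue and green mounts.

Emit:
step_arm(
  moves=[
    [[35, -12, -7], [0, 0, 0], 85],
    [[70, -25, -13], [0, 0, 0], 85],
    [[105, -37, -20], [0, 0, 0], 85],
    [[140, -50, -27], [0, 0, 0], 85],
    [[175, -62, -33], [0, 0, 0], 85],
    [[210, -75, -40], [0, 0, 0], 85],
    [[210, -75, -40], [0, 0, 0], 85],
    [[210, -75, -40], [0, 0, 0], 85],
  ],
  grip_force=40,
)

```text
clock: 0.82
tcp_pos: [0.4993, 0.2118, 0.2716]
orientation: [0.0, 0.706, 0.709, 0.0]
wrist_force: [-0.0, -0.6, -0.5]
finger_gap: 0.0849
grip_force: 0.0
```

```bash
python3 - <<'E'
from h import *
im,p=shot('wrist','w1.png');np.save('p1.npy',p,allow_pickle=True)
cv2.imwrite('pics/w1b.png',cv2.resize(im,(768,576))[:,:,::-1])
s=telemetry.get_state();print(s['clock'],s['tcp_pos'],s['orientation'],s['joint_pos'])
E
```

```text
0.8667 [0.49972437 0.21056199 0.27116664] [ 2.01354375e-04  7.06365207e-01  7.07847539e-01 -1.29017250e-04] [ 2.50980458e-01  2.41209107e-01  4.61567377e-02  1.37576040e+00
 -4.78001996e-04  1.81968045e+00]
```

View pics/w1b.png

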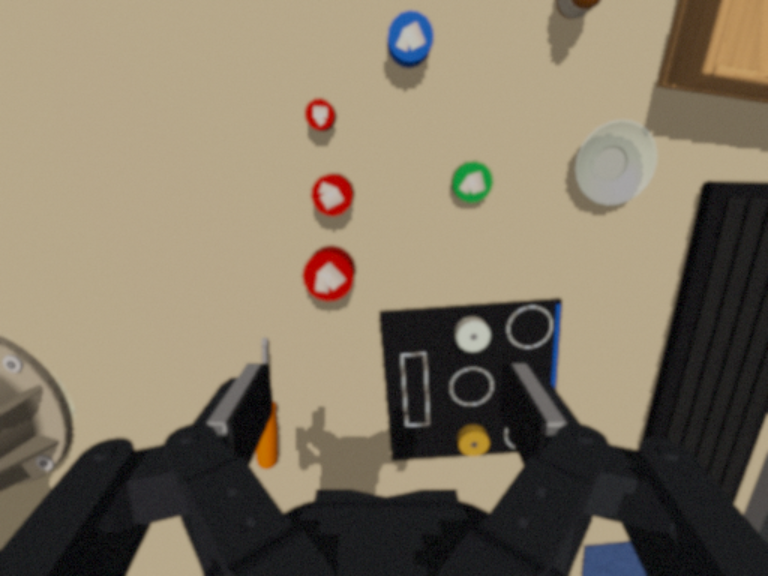

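This wrist view shows red at (333,195), blue at (410,38), green at (472,182), the large red at (329,275) and the small red at (320,115).

```bash
python3 - <<'E'
from m import *
im=cv2.imread('pics/w1.png')[:,:,::-1].copy();p=imaging.camera_params('wrist')
for k,z in (('red',.013),('blue',.013),('green',.006)):
    for c in blobs(im,k,60):
        m=cv2.moments(cv2.convexHull(c)); u=[m['m10']/m['m00'],m['m01']/m['m00']]
        print(k,np.round(u,1),cv2.boundingRect(c),onz(p,[u],z)[0,:2].round(4))
E
```

```text
red [219.1 182.7] (202, 165, 34, 36) [0.4409 0.1769]
red [221.1 129.7] (208, 116, 27, 28) [0.4472 0.2576]
red [213.   76.2] (204, 66, 19, 21) [0.4386 0.3305]
blue [408.4 373.7] (389, 362, 42, 22) [ 0.8164 -0.2353]
blue [369.7 228.7] (367, 202, 7, 57) [0.6869 0.0984]
blue [272.9  25.4] (259, 8, 29, 36) [0.5206 0.3933]
green [314.4 121.1] (302, 108, 26, 27) [0.5847 0.2699]
```

Emit:
step_arm(
  moves=[
    [[12, -13, 36], [0, 0, 0], 85],
    [[24, -26, 72], [0, 0, 0], 85],
    [[36, -40, 108], [0, 0, 0], 85],
    [[48, -53, 145], [0, 0, 0], 80],
    [[48, -53, 180], [0, 0, 0], 70],
    [[48, -53, 220], [0, 0, 0], 70],
    [[48, -53, 248], [0, 0, 0], 70],
    [[48, -53, 267], [0, 0, 0], 70],
  ],
)

```text
clock: 1.53
tcp_pos: [0.4452, 0.2555, 0.0006]
orientation: [-0.001, 0.708, 0.706, -0.002]
wrist_force: [-0.3, -0.0, -0.2]
finger_gap: 0.0698
grip_force: 0.0
```

Emit:
step_arm(
  moves=[
    [[0, 0, 0], [0, 0, 0], 70],
    [[0, 0, 0], [0, 0, 0], 30],
    [[0, 0, 0], [0, 0, 0], 30],
    [[0, 0, 0], [0, 0, 0], 30],
    [[0, 0, 0], [0, 0, 0], 30],
    [[0, 0, 0], [0, 0, 0], 30],
  ],
)

```text
clock: 2.03
tcp_pos: [0.4488, 0.2583, 0.0061]
orientation: [0.001, 0.707, 0.707, 0.002]
wrist_force: [-0.2, -2.6, 5.6]
finger_gap: 0.0372
grip_force: 40.6
```

```bash
python3 - <<'E'
from h import *
im,p=shot('wrist');b,q=shot('side')
a=np.hstack([cv2.resize(im[150:350,120:390],(540,400)),cv2.resize(b[235:305,225:285],(260,303))[:300].repeat(1,0) if 0 else cv2.resize(b[235:315,225:277],(260,400))])
cv2.imwrite('pics/g1.png',a[:,:,::-1])
E
```

```text
(no output)
```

View pics/g1.png

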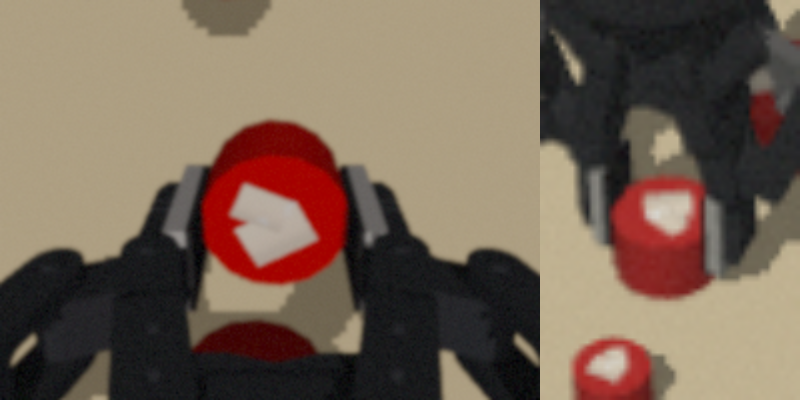

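The mount is held between the pads; its top centre is at about (257.5, 259.5) in the wrist image. I'll work out its offset from the tool.

```bash
python3 - <<'E'
from h import *
p=imaging.camera_params('wrist');s=telemetry.get_state()
for _ in range(1): print(s['tcp_pos'],s['finger_gap'],s['wrist_force'],s['clock'])
print(onz(p,[[257.5,259.5]],.026), onz(p,[[221.1+0,259.5],[293.5,259.5]],.026))
T=np.array(p['pose']);print(T[:3,3])
E
```

```text
[0.4487904  0.25827712 0.00605756] 0.037611986549754464 [ 0.13402651 -1.87263202  7.09995235] 2.1333
[[0.44931624 0.26156611 0.026     ]] [[0.43023103 0.26158998 0.026     ]
 [0.46821448 0.26149665 0.026     ]]
[0.44868867 0.3378484  0.14835117]
```

Emit:
step_arm(
  moves=[
    [[0, 0, -30], [0, 0, 0], 30],
    [[-10, 7, -60], [0, 0, 0], 30],
    [[-43, 30, -60], [0, 0, 0], 30],
    [[-76, 53, -60], [0, 0, 0], 30],
    [[-109, 76, -60], [0, 0, 0], 30],
    [[-142, 99, -60], [0, 0, 0], 30],
    [[-175, 122, -60], [0, 0, 0], 30],
    [[-208, 145, -60], [0, 0, 0], 30],
  ],
)

```text
clock: 2.8
tcp_pos: [0.5929, 0.0484, 0.0649]
orientation: [0.0, 0.707, 0.707, 0.0]
wrist_force: [0.0, 0.3, -0.3]
finger_gap: 0.0374
grip_force: 40.5
```

Emit:
step_arm(
  moves=[
    [[-11, 8, 0], [0, 0, 0], 30],
    [[-11, 8, 0], [0, 0, 0], 30],
    [[-11, 8, 0], [0, 0, 0], 30],
  ],
)

```text
clock: 3.05
tcp_pos: [0.5999, 0.0386, 0.0642]
orientation: [-0.0, 0.708, 0.707, 0.0]
wrist_force: [-0.5, 1.0, -0.5]
finger_gap: 0.0376
grip_force: 40.5
```

```bash
python3 - <<'E'
from h import *
im,p=shot('wrist','w2.png');s=telemetry.get_state();print(s['tcp_pos'],s['finger_gap'],s['wrist_force'],s['clock'])
a=cv2.resize(im[100:384,100:412],None,fx=2,fy=2)
cv2.imwrite('pics/g2.png',a[:,:,::-1])
E
```

```text
[0.59912964 0.03952725 0.06411577] 0.03731505239482344 [ 0.34958173  0.08857973 -0.00241192] 3.1
```

View pics/g2.png

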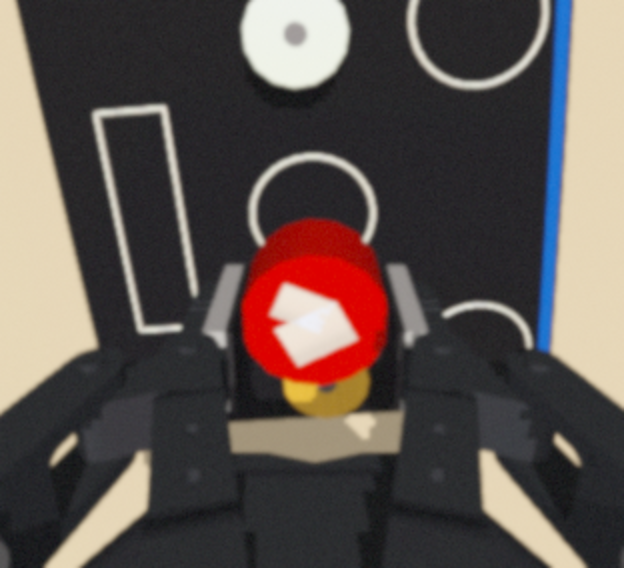

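The red mount is held directly over the centre ring, which spans about 250 to 376 px in the crop. I'll lower and release it.

Emit:
step_arm(
  moves=[
    [[0, 0, 30], [0, 0, 0], 30],
    [[0, 0, 44], [0, 0, 0], 30],
    [[0, 0, 51], [0, 0, 0], 30],
    [[0, 0, 51], [0, 0, 0], 30],
    [[0, 0, 51], [0, 0, 0], 60],
    [[0, 0, 51], [0, 0, 0], 60],
    [[0, 0, 51], [0, 0, 0], 60],
  ],
)

```text
clock: 3.68
tcp_pos: [0.5999, 0.0399, 0.0138]
orientation: [0.0, 0.707, 0.708, 0.0]
wrist_force: [-0.2, -0.0, 0.1]
finger_gap: 0.0596
grip_force: 0.0
```

Emit:
step_arm(
  moves=[
    [[0, 0, -20], [0, 0, 0], 60],
    [[0, 0, -60], [0, 0, 0], 60],
    [[-20, 0, -95], [0, 0, 0], 85],
    [[-50, 0, -120], [0, 0, 0], 85],
    [[-80, 0, -140], [0, 0, 0], 85],
    [[-110, 0, -160], [0, 0, 0], 85],
    [[-110, 0, -160], [0, 0, 0], 85],
    [[-110, 0, -160], [0, 0, 0], 85],
  ],
)

```text
clock: 4.35
tcp_pos: [0.601, -0.0726, 0.175]
orientation: [0.001, 0.708, 0.706, 0.001]
wrist_force: [0.4, 0.1, -0.2]
finger_gap: 0.0853
grip_force: 0.0
```

```bash
cat > pl.py <<'E'
from m import *
# plate fit from bright outlines is manual; report item centres in plate frame from wrist view
C=np.array([.5997,.0424]);A=.0755
def toplate(w): c,s=np.cos(A),np.sin(A);return (np.asarray(w)-C)@np.array([[c,-s],[s,c]])
def cen(im,p,k,z,amin=60):
    o=[]
    for c in blobs(im,k,amin):
        m=cv2.moments(cv2.convexHull(c));u=[m['m10']/m['m00'],m['m01']/m['m00']]
        w=onz(p,[u],z)[0,:2];o.append((k,np.round(u,0),w.round(4),(toplate(w)*1000).round(1)))
    return o
E
python3 - <<'E'
from pl import *
im,p=shot('wrist','w3.png');s=telemetry.get_state();print(s['tcp_pos'],s['clock'],s['joint_pos'][[0,5]])
for x in cen(im,p,'red',.021): print(x)
for x in cen(im,p,'yellow',.006): print(x)
# white disc top
h=cv2.cvtColor(im,cv2.COLOR_RGB2HSV);m=cv2.inRange(h,(0,0,190),(180,40,255));m[:, :]=cv2.morphologyEx(m,cv2.MORPH_OPEN,np.ones((7,7)))
for c in cv2.findContours(m,0,2)[0]:
    (u,v),r=cv2.minEnclosingCircle(c);print('white',u,v,r,toplate(onz(p,[[u,v]],.022)[0,:2])*1000)
E
```

```text
[ 0.60010534 -0.07132339  0.17367659] 4.4 [-0.25127671  1.32072061]
('red', array([254.,  68.]), array([0.5987, 0.0443]), array([-0.8,  1.9]))
('yellow', array([236., 304.]), array([ 0.5713, -0.2609]), array([ -51.2, -300.3]))
white 251.92857360839844 67.64286041259766 11.07728385925293 [-2.57607861  2.62389565]
white 248.0 2.0 14.14223575592041 [-1.46992192 60.96051871]
```

View pics/w3.png

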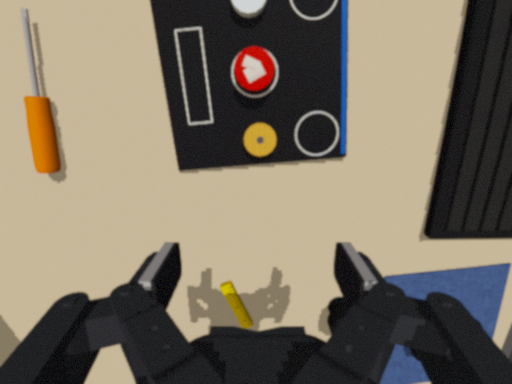

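The red mount sits concentric in its ring at (254,71), about 2 mm off. The bar is at (236,304). Next I'll fly beyond the bar and spacer to look back at them.

Emit:
step_arm(
  moves=[
    [[-38, -8, -10], [0, 0, 0], 85],
    [[-77, -16, -20], [0, 0, 0], 85],
    [[-115, -24, -30], [0, 0, 0], 85],
    [[-154, -32, -40], [0, 0, 0], 85],
    [[-193, -40, -50], [0, 0, 0], 85],
    [[-232, -48, -56], [0, 0, 0], 85],
    [[-271, -56, -56], [0, 0, 0], 85],
    [[-310, -64, -56], [0, 0, 0], 85],
  ],
)

```text
clock: 5.07
tcp_pos: [0.536, -0.381, 0.2286]
orientation: [-0.001, 0.706, 0.708, 0.0]
wrist_force: [2.1, -0.2, 0.6]
finger_gap: 0.085
grip_force: 0.0
```

Emit:
step_arm(
  moves=[
    [[-39, -6, 0], [0, 0, 0], 85],
    [[-59, -6, 0], [0, 0, 0], 85],
    [[-59, -6, 0], [0, 0, 0], 85],
    [[-59, -6, 0], [0, 0, 0], 85],
  ],
)

```text
clock: 5.4
tcp_pos: [0.5298, -0.4395, 0.227]
orientation: [-0.002, 0.707, 0.707, 0.0]
wrist_force: [0.4, -0.0, 0.3]
finger_gap: 0.0851
grip_force: 0.0
```

```bash
python3 - <<'E'
from pl import *
im,p=shot('wrist','w4.png');s=telemetry.get_state();print(s['tcp_pos'],s['clock'],s['joint_pos'][[0,5]])
for c in blobs(im,'yellow',60):
    P=onz(p,c,.010)[:,:2].astype(np.float32); print('bar',cv2.minAreaRect(P*1000))
E
```

```text
[ 0.53018232 -0.43843252  0.22756797] 5.45 [-0.80780437  0.7620811 ]
bar ((573.38916015625, -268.8525695800781), (16.660066604614258, 69.0699234008789), 22.56218910217285)
```

View pics/w4.png

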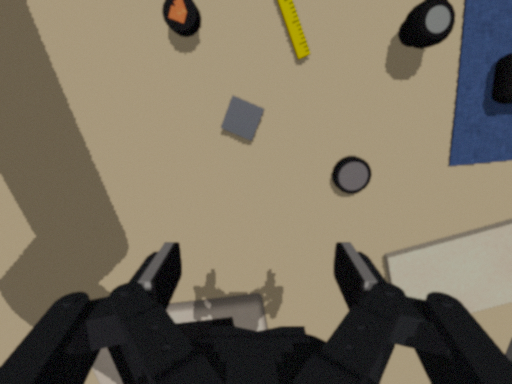

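This view shows the spacer at (243,119), the bar's near end at (303,55) with ticks up, and the black mount at (182,12). There's also a look-alike grey disc at (351,175), which is round and so isn't the spacer. I'll measure the spacer.

```bash
python3 - <<'E'
from pl import *
im=cv2.imread('pics/w4.png')[:,:,::-1].copy();p=imaging.camera_params('wrist')
a=im[85:155,205:285].astype(int);m=((a[:,:,0]-a[:,:,2])<15).astype(np.uint8)
m=cv2.morphologyEx(m,cv2.MORPH_OPEN,np.ones((3,3)))
c=max(cv2.findContours(m,0,1)[0],key=cv2.contourArea).reshape(-1,2)+[205,85]
print(cv2.boundingRect(c))
for z in(.014,.007):print('spacer',cv2.minAreaRect((onz(p,c,z)[:,:2]*1000).astype(np.float32)))
print('black',onz(p,[[181,11]],.026))
E
```

```text
(222, 97, 41, 43)
spacer ((510.3751525878906, -372.9723205566406), (43.714317321777344, 43.24705505371094), 67.71195983886719)
spacer ((509.9739074707031, -373.2430419921875), (44.573814392089844, 44.09731674194336), 67.71194458007812)
black [[ 0.44420586 -0.25456297  0.026     ]]
```

Emit:
step_arm(
  moves=[
    [[9, -3, 15], [0, 0, -0.124], 85],
    [[18, -6, 30], [0, 0, -0.248], 85],
    [[27, -9, 45], [0, 0, -0.372], 85],
    [[36, -12, 60], [0, 0, -0.496], 85],
    [[45, -15, 75], [0, 0, -0.62], 85],
    [[54, -18, 90], [0, 0, -0.744], 85],
    [[62, -20, 105], [0, 0, -0.868], 85],
    [[67, -20, 120], [0, 0, -0.992], 85],
  ],
  grip_force=60,
)

```text
clock: 6.12
tcp_pos: [0.5101, -0.3691, 0.1087]
orientation: [-0.0, 0.281, 0.96, 0.001]
wrist_force: [0.1, 0.2, 0.1]
finger_gap: 0.0847
grip_force: 0.0
```

Emit:
step_arm(
  moves=[
    [[0, 0, 0], [0, 0, -0.1], 75],
    [[0, 0, 0], [0, 0, -0.19], 75],
    [[0, 0, 0], [0, 0, -0.19], 75],
    [[0, 0, 0], [0, 0, -0.19], 75],
  ],
)

```text
clock: 6.45
tcp_pos: [0.5106, -0.3709, 0.1094]
orientation: [-0.0, 0.193, 0.981, 0.0]
wrist_force: [0.3, -0.8, 0.1]
finger_gap: 0.0749
grip_force: 0.0
```

```bash
python3 - <<'E'
from pl import *
im,p=shot('wrist','w5.png');s=telemetry.get_state();print(s['tcp_pos'],s['clock'],s['joint_pos'][[0,5]])
q=s['orientation'];print(R.from_quat(q,scalar_first=True).as_matrix().round(3))
a=im.astype(int);m=((a[:,:,0]-a[:,:,2])<15).astype(np.uint8)&(a.sum(2)>190)&(a.sum(2)<420);m=m.astype(np.uint8)
m=cv2.morphologyEx(m,cv2.MORPH_OPEN,np.ones((5,5)))
for c in cv2.findContours(m,0,1)[0]:
    if cv2.contourArea(c)>300: print(cv2.boundingRect(c),cv2.minAreaRect((onz(p,c.reshape(-1,2),.014)[:,:2]*1000).astype(np.float32)))
E
```

```text
[ 0.51057506 -0.37142771  0.10954705] 6.5 [-0.7560795  -0.36689962]
[[-0.925  0.379  0.   ]
 [ 0.379  0.925  0.   ]
 [-0.     0.    -1.   ]]
(370, 360, 49, 24) ((788.1700439453125, -298.8505859375), (65.34574890136719, 39.24945831298828), 65.64553833007812)
(334, 241, 25, 43) ((612.782470703125, -311.8916320800781), (56.183292388916016, 11.784875869750977), 2.842068672180176)
(157, 240, 25, 44) ((542.6829223632812, -482.11279296875), (11.519392967224121, 57.58258819580078), 43.09716033935547)
(230, 172, 47, 44) ((508.92047119140625, -373.2781677246094), (43.188385009765625, 42.36201858520508), 67.71936798095703)
```

View pics/w5.png

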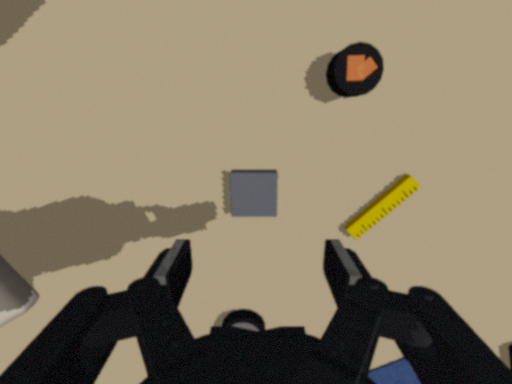

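The view is square on the spacer (230–277, 172–216), and the whole bar is visible at (382,207). I'll descend and grip.

Emit:
step_arm(
  moves=[
    [[1, -2, 40], [0, 0, 0], 75],
    [[1, -2, 75], [0, 0, 0], 75],
    [[1, -2, 96], [0, 0, 0], 75],
    [[1, -2, 108], [0, 0, 0], 75],
    [[1, -2, 108], [0, 0, 0], 75],
    [[1, -2, 108], [0, 0, 0], 30],
    [[1, -2, 108], [0, 0, 0], 30],
    [[1, -2, 108], [0, 0, 0], 30],
  ],
)

```text
clock: 7.17
tcp_pos: [0.5099, -0.3757, 0.004]
orientation: [0.002, 0.193, 0.981, -0.001]
wrist_force: [-0.5, 0.2, 1.2]
finger_gap: 0.0419
grip_force: 61.1
```

Emit:
step_arm(
  moves=[
    [[0, 0, 0], [0, 0, 0], 30],
    [[0, 0, 0], [0, 0, 0], 30],
    [[0, 0, -15], [0, 0, 0], 30],
    [[0, 0, -40], [0, 0, 0], 30],
    [[0, 0, -80], [0, 0, 0], 30],
    [[0, 0, -80], [0, 0, 0], 30],
  ],
)

```text
clock: 7.67
tcp_pos: [0.5118, -0.3777, 0.0896]
orientation: [0.005, 0.193, 0.981, -0.003]
wrist_force: [2.1, -0.0, -0.7]
finger_gap: 0.0418
grip_force: 61.4
```

```bash
python3 - <<'E'
from pl import *
im,p=shot('wrist','w6.png');s=telemetry.get_state();print(s['tcp_pos'],s['clock'],s['finger_gap'],s['grip_force'])
T=np.array(p['pose']);q=R.from_quat(s['orientation'],scalar_first=True).as_matrix()
print(q.round(2).tolist())
cv2.imwrite('pics/g6.png',cv2.resize(im[180:384,130:390],None,fx=2.2,fy=2.2)[:,:,::-1])
im=cv2.imread('pics/w5.png')[:,:,::-1].copy()
# bar in w5 using the camera pose then: same tool orientation, tcp differs
d=np.array([.51057506,-.37142771,.10954705])-s['tcp_pos'];T2=T.copy();T2[:3,3]+=d;p['pose']=T2
for c in blobs(im,'yellow',60): print('bar',cv2.minAreaRect((onz(p,c,.009)[:,:2]*1000).astype(np.float32)))
E
```

```text
[ 0.51123057 -0.37724072  0.08691394] 7.7167 0.042169695539233325 61.36987924575806
[[-0.93, 0.38, 0.01], [0.38, 0.93, -0.01], [-0.01, -0.0, -1.0]]
bar ((572.6768188476562, -264.98388671875), (20.38720703125, 80.1659927368164), 23.09341049194336)
```

View pics/g6.png

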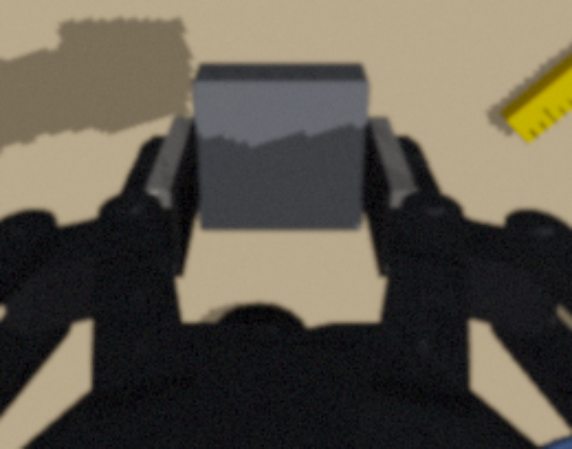

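The spacer is gripped flat and centred. I'll carry it to the ring behind the white standard.

Emit:
step_arm(
  moves=[
    [[3, 40, 0], [0, 0, 0], 30],
    [[6, 80, 0], [0, 0, 0], 30],
    [[10, 120, 0], [0, 0, 0], 30],
    [[13, 160, 0], [0, 0, 0], 30],
    [[17, 200, 0], [0, 0, 0], 30],
    [[20, 240, 0], [0, 0, 0], 30],
    [[24, 280, 0], [0, 0, 0], 30],
    [[27, 320, 0], [0, 0, 0], 30],
  ],
)

```text
clock: 8.38
tcp_pos: [0.6043, -0.0661, 0.0808]
orientation: [-0.0, 0.193, 0.981, -0.0]
wrist_force: [0.5, -0.2, -1.4]
finger_gap: 0.042
grip_force: 61.4
```

Emit:
step_arm(
  moves=[
    [[3, 40, 0], [0, 0, -0.1], 30],
    [[6, 80, 0], [0, 0, -0.2], 30],
    [[10, 120, 0], [0, 0, -0.3], 30],
    [[13, 160, 0], [0, 0, -0.4], 30],
    [[17, 193, 0], [0, 0, -0.466], 30],
    [[17, 193, 0], [0, 0, -0.466], 30],
    [[17, 193, 0], [0, 0, -0.466], 30],
    [[17, 193, 0], [0, 0, -0.466], 30],
  ],
)

```text
clock: 9.05
tcp_pos: [0.6614, 0.1169, 0.0805]
orientation: [-0.001, -0.039, 0.999, -0.0]
wrist_force: [0.3, -1.2, -1.0]
finger_gap: 0.0421
grip_force: 61.5
```

```bash
python3 - <<'E'
from pl import *
im,p=shot('wrist','w7.png');s=telemetry.get_state();print(s['tcp_pos'],s['clock'],s['finger_gap'],s['grip_force'])
q=R.from_quat(s['orientation'],scalar_first=True).as_matrix()
print(q.round(3).tolist(),np.array(p['pose'])[:3,3])
cv2.imwrite('pics/g7.png',cv2.resize(im,None,fx=1.5,fy=1.5)[:,:,::-1])
E
```

```text
[0.66145901 0.11612339 0.08066959] 9.1 0.041921464436144945 61.52682065963745
[[-0.997, -0.076, -0.001], [-0.076, 0.997, -0.0], [0.001, -0.0, -1.0]] [0.58326907 0.11156017 0.22282088]
```

View pics/g7.png

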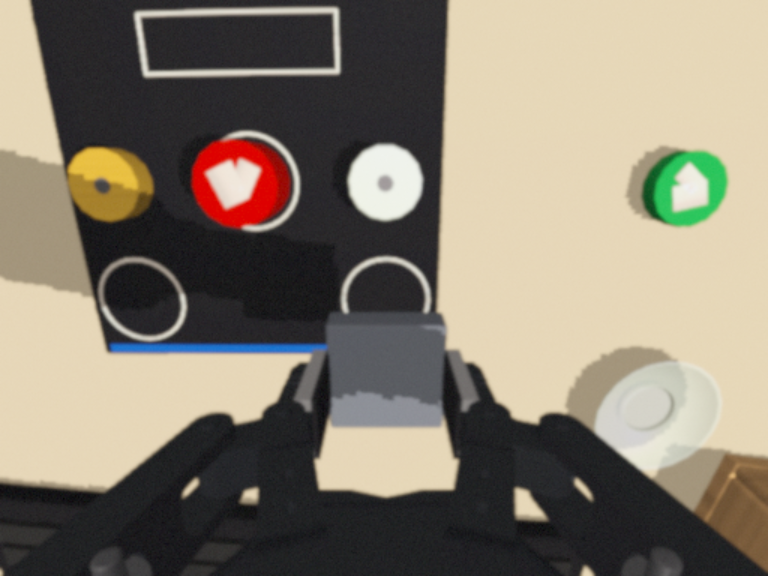

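```bash
python3 - <<'E'
from pl import *
p=imaging.camera_params('wrist')
w=onz(p,np.array([[385.5,182],[109,184]])/1.5,.022)[:,:2];print('white,brass',w.round(4).tolist(),(toplate(w)*1000).round(1).tolist())
s=onz(p,np.array([[328,326],[445,328],[443,427],[332,427]])/1.5,.0925)[:,:2]
print('spacer',s.mean(0).round(4),(toplate(s.mean(0))*1000).round(1), (s.max(0)-s.min(0))*1000)
print('ring',toplate(onz(p,np.array([[386,300.5]])/1.5,.008)[:,:2])*1000)
g=onz(p,np.array([[685,187]])/1.5,.011);print('green',g)
E
```

```text
white,brass [[0.5934, 0.1115], [0.604, -0.0246]] [[-1.1, 69.4], [-0.8, -67.1]]
spacer [0.6602 0.1172] [65.9 70. ] [44.61471839 45.60612804]
ring [[64.94761245 69.70428335]]
green [[0.58358037 0.26791909 0.011     ]]
```

The spacer is within 1 mm of the ring centre. I'll lower it, release, and go over to the green mount.

Emit:
step_arm(
  moves=[
    [[0, 0, 35], [0, 0, 0], 30],
    [[0, 0, 60], [0, 0, 0], 30],
    [[0, 0, 71], [0, 0, 0], 30],
    [[0, 0, 71], [0, 0, 0], 30],
    [[0, 0, 71], [0, 0, 0], 30],
    [[0, 0, 71], [0, 0, 0], 65],
    [[0, 0, 71], [0, 0, 0], 65],
    [[0, 0, 71], [0, 0, 0], 65],
  ],
)

```text
clock: 9.77
tcp_pos: [0.6625, 0.1163, 0.0107]
orientation: [0.0, -0.038, 0.999, 0.0]
wrist_force: [0.5, 0.1, -0.2]
finger_gap: 0.0648
grip_force: 0.0
```

Emit:
step_arm(
  moves=[
    [[0, 0, -30], [0, 0, 0], 70],
    [[0, 0, -70], [0, 0, 0], 70],
    [[15, 35, -70], [0, 0, 0], 75],
    [[30, 70, -70], [0, 0, 0], 75],
    [[45, 106, -70], [0, 0, 0], 75],
    [[58, 137, -70], [0, 0, 0], 75],
    [[67, 157, -70], [0, 0, 0], 75],
    [[67, 157, -70], [0, 0, 0], 75],
  ],
)

```text
clock: 10.43
tcp_pos: [0.5806, 0.2723, 0.0806]
orientation: [-0.0, -0.041, 0.999, 0.001]
wrist_force: [0.4, -0.7, -0.3]
finger_gap: 0.0745
grip_force: 0.0
```

```bash
python3 - <<'E'
from pl import *
im,p=shot('wrist','w8.png');s=telemetry.get_state();print(s['tcp_pos'],s['clock'])
for x in cen(im,p,'green',.006): print(x)
E
```

```text
[0.58198199 0.27041874 0.08058613] 10.4833
('green', array([255., 206.]), array([0.5842, 0.2713]), array([  1.8, 229.5]))
```

Emit:
step_arm(
  moves=[
    [[-1, 1, 35], [0, 0, 0], 75],
    [[-1, 1, 62], [0, 0, 0], 75],
    [[-1, 1, 80], [0, 0, 0], 75],
    [[-1, 1, 80], [0, 0, 0], 75],
    [[-1, 1, 80], [0, 0, 0], 30],
    [[-1, 1, 80], [0, 0, 0], 30],
    [[-1, 1, 80], [0, 0, 0], 30],
    [[-1, 1, 80], [0, 0, 0], 30],
  ],
  grip_force=40,
)

```text
clock: 11.15
tcp_pos: [0.5861, 0.2695, 0.0026]
orientation: [0.002, -0.038, 0.999, 0.0]
wrist_force: [0.2, -1.3, 3.2]
finger_gap: 0.0367
grip_force: 40.2
```

Emit:
step_arm(
  moves=[
    [[0, 0, 0], [0, 0, 0], 30],
    [[0, 0, 0], [0, 0, 0], 30],
    [[0, 0, -35], [0, 0, 0], 30],
    [[0, 0, -70], [0, 0, 0], 30],
    [[0, 0, -90], [0, 0, 0], 30],
    [[0, 0, -90], [0, 0, 0], 30],
    [[0, 0, -90], [0, 0, 0], 30],
  ],
)

```text
clock: 11.73
tcp_pos: [0.5855, 0.2699, 0.0926]
orientation: [0.002, -0.039, 0.999, 0.001]
wrist_force: [-0.5, 0.4, -1.2]
finger_gap: 0.0367
grip_force: 40.2
```

```bash
python3 - <<'E'
from pl import *
im,p=shot('wrist','w9.png');s=telemetry.get_state();print(s['tcp_pos'],s['clock'],s['finger_gap'])
for x in cen(im,p,'green',.090+.006): print(x)
h=cv2.cvtColor(im,cv2.COLOR_RGB2HSV)
b,q=shot('side')
cv2.imwrite('pics/g9.png',np.hstack([cv2.resize(im[100:384,80:432],None,fx=1.4,fy=1.4)[:397],cv2.resize(b[185:325,130:240],(312,397))])[:,:,::-1])
E
```

```text
[0.5842144  0.2694487  0.09073408] 11.7833 0.03712859437484135
('green', array([257., 245.]), array([0.5838, 0.2705]), array([  1.4, 228.6]))
```

View pics/g9.png

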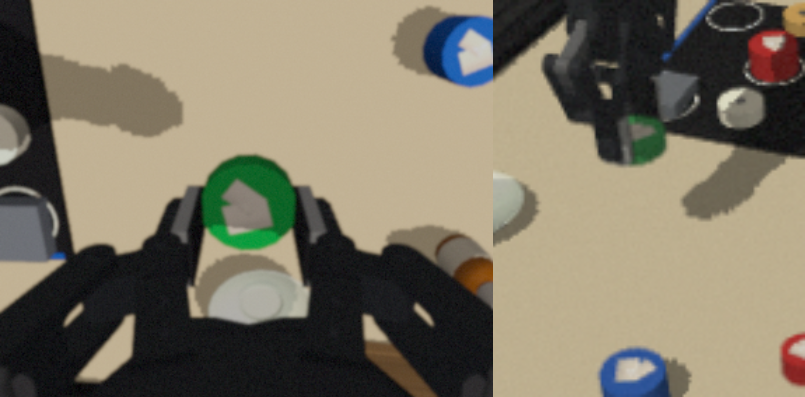

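Green is held flat. I'll take it to the spacer.

Emit:
step_arm(
  moves=[
    [[-15, -37, 0], [0, 0, 0], 30],
    [[-30, -74, 0], [0, 0, 0], 30],
    [[-45, -111, 0], [0, 0, 0], 30],
    [[-58, -142, 0], [0, 0, 0], 30],
    [[-65, -158, 0], [0, 0, 0], 30],
    [[-65, -158, 0], [0, 0, 0], 30],
    [[-65, -158, 30], [0, 0, 0], 30],
    [[-65, -158, 30], [0, 0, 0], 30],
  ],
)

```text
clock: 12.5
tcp_pos: [0.6573, 0.117, 0.0546]
orientation: [-0.004, -0.038, 0.999, 0.0]
wrist_force: [-1.3, -0.1, -2.4]
finger_gap: 0.0366
grip_force: 40.3
```

```bash
python3 - <<'E'
from pl import *
im,p=shot('wrist','w10.png');s=telemetry.get_state();print(s['tcp_pos'],s['clock'],s['finger_gap'])
for x in cen(im,p,'green',.060+.006): print(x)
E
```

```text
[0.65711798 0.11740575 0.05621964] 12.55 0.0363197968160687
('green', array([257., 244.]), array([0.6509, 0.1171]), array([56.7, 70.6]))
```

Emit:
step_arm(
  moves=[
    [[0, 0, 0], [0, 0, 0], 30],
    [[0, 0, 0], [0, 0, 0], 30],
    [[0, 0, 0], [0, 0, 0], 30],
  ],
)

```text
clock: 12.8
tcp_pos: [0.6615, 0.1177, 0.0615]
orientation: [0.001, -0.039, 0.999, 0.0]
wrist_force: [-1.2, -0.2, -0.2]
finger_gap: 0.037
grip_force: 40.3
```

```bash
python3 - <<'E'
from pl import *
im,p=shot('wrist','w11.png');s=telemetry.get_state();print(s['tcp_pos'],s['clock'],s['finger_gap'],s['orientation'])
for x in cen(im,p,'green',.060+.006): print(x)
cv2.imwrite('pics/g11.png',cv2.resize(im[60:384,60:452],None,fx=1.5,fy=1.5)[:,:,::-1])
E
```

```text
[0.66164366 0.11762583 0.06160093] 12.85 0.03671074226357679 [ 9.27287948e-04 -3.91185177e-02  9.99234147e-01  3.70052593e-05]
('green', array([257., 244.]), array([0.6588, 0.1183]), array([64.7, 71.2]))
```

View pics/g11.png

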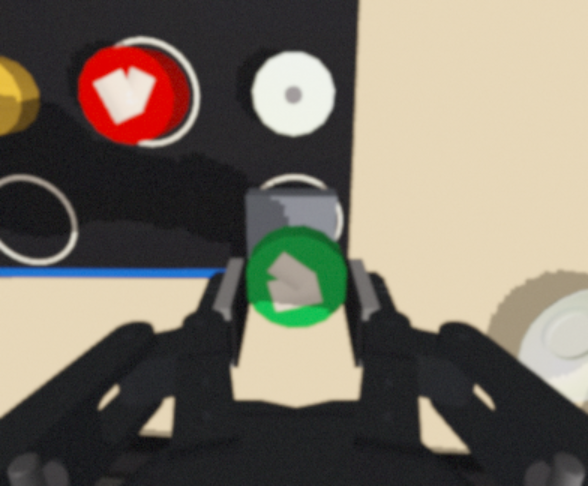

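Green hangs right over the spacer. I'll lower it gently and release.

Emit:
step_arm(
  moves=[
    [[0, 0, 20], [0, 0, 0], 30],
    [[0, 0, 30], [0, 0, 0], 30],
    [[0, 0, 37], [0, 0, 0], 30],
    [[0, 0, 37], [0, 0, 0], 30],
    [[0, 0, 37], [0, 0, 0], 30],
    [[0, 0, 37], [0, 0, 0], 60],
    [[0, 0, 37], [0, 0, 0], 60],
    [[0, 0, 37], [0, 0, 0], 60],
  ],
)

```text
clock: 13.52
tcp_pos: [0.6612, 0.1169, 0.0236]
orientation: [0.0, -0.039, 0.999, 0.0]
wrist_force: [0.3, -0.6, 0.6]
finger_gap: 0.0601
grip_force: 0.0
```

Emit:
step_arm(
  moves=[
    [[0, 0, -20], [0, 0, 0], 65],
    [[0, 0, -60], [0, 0, 0], 70],
    [[0, 10, -98], [0, 0, 0], 75],
    [[-10, 40, -120], [0, 0, 0], 75],
    [[-20, 75, -140], [0, 0, 0], 75],
    [[-30, 112, -140], [0, 0, 0], 75],
    [[-40, 148, -140], [0, 0, 0], 75],
    [[-40, 148, -140], [0, 0, 0], 75],
  ],
)

```text
clock: 14.18
tcp_pos: [0.6897, 0.2745, 0.1633]
orientation: [0.001, -0.042, 0.999, 0.001]
wrist_force: [-1.8, 0.1, -1.0]
finger_gap: 0.0749
grip_force: 0.0
```

Emit:
step_arm(
  moves=[
    [[27, 24, 12], [0, 0, 0], 75],
    [[54, 48, 25], [0, 0, 0], 75],
    [[81, 72, 37], [0, 0, 0], 75],
    [[108, 96, 50], [0, 0, 0], 75],
    [[135, 120, 62], [0, 0, 0], 75],
    [[159, 139, 73], [0, 0, 0], 75],
    [[159, 139, 73], [0, 0, 0], 75],
    [[159, 139, 73], [0, 0, 0], 75],
  ],
)

```text
clock: 14.85
tcp_pos: [0.518, 0.3944, 0.0896]
orientation: [-0.001, -0.04, 0.999, -0.001]
wrist_force: [-0.6, -0.1, 0.0]
finger_gap: 0.0747
grip_force: 0.0
```

Emit:
step_arm(
  moves=[
    [[0, 0, 0], [0, 0, 0], 75],
    [[0, 0, 0], [0, 0, 0], 75],
  ],
)

```text
clock: 15.02
tcp_pos: [0.5219, 0.3935, 0.091]
orientation: [0.001, -0.038, 0.999, 0.0]
wrist_force: [-0.2, 0.4, 0.0]
finger_gap: 0.0749
grip_force: 0.0
```

```bash
python3 - <<'E'
from pl import *
im,p=shot('wrist','w12.png');s=telemetry.get_state();print(s['tcp_pos'],s['clock'])
for x in cen(im,p,'blue',.013): print(x)
E
```

```text
[0.52205389 0.39324911 0.09101041] 15.0667
('blue', array([256., 199.]), array([0.5208, 0.3934]), array([-52.2, 355.9]))
```

Dead on. I'll descend 86 mm, grip and lift.

Emit:
step_arm(
  moves=[
    [[0, 0, 38], [0, 0, 0], 75],
    [[0, 0, 68], [0, 0, 0], 75],
    [[0, 0, 86], [0, 0, 0], 75],
    [[0, 0, 86], [0, 0, 0], 75],
    [[0, 0, 86], [0, 0, 0], 30],
    [[0, 0, 86], [0, 0, 0], 30],
    [[0, 0, 86], [0, 0, 0], 30],
    [[0, 0, 86], [0, 0, 0], 30],
  ],
)

```text
clock: 15.73
tcp_pos: [0.5224, 0.3946, 0.0068]
orientation: [0.002, -0.038, 0.999, 0.001]
wrist_force: [0.6, -0.9, 2.9]
finger_gap: 0.0374
grip_force: 40.5
```

Emit:
step_arm(
  moves=[
    [[0, 0, 0], [0, 0, 0], 30],
    [[0, 0, 0], [0, 0, 0], 30],
    [[0, 0, -35], [0, 0, 0], 30],
    [[0, 0, -70], [0, 0, 0], 30],
    [[0, 0, -96], [0, 0, 0], 30],
    [[0, 0, -96], [0, 0, 0], 30],
    [[0, 0, -96], [0, 0, 0], 30],
  ],
)

```text
clock: 16.32
tcp_pos: [0.5218, 0.3948, 0.1033]
orientation: [0.002, -0.039, 0.999, 0.001]
wrist_force: [0.3, -0.1, 0.0]
finger_gap: 0.0376
grip_force: 40.4
```

```bash
python3 - <<'E'
from pl import *
im,p=shot('wrist','w13.png');s=telemetry.get_state();print(s['tcp_pos'],s['clock'],s['finger_gap'],s['orientation'])
for x in cen(im,p,'blue',.096+.013): print(x)
E
```

```text
[0.52060523 0.39408835 0.10124457] 16.3667 0.037744423094442446 [ 8.25758343e-04 -3.86812011e-02  9.99251160e-01  4.50588455e-04]
('blue', array([257., 248.]), array([0.5211, 0.3955]), array([-51.8, 358. ]))
```

Emit:
step_arm(
  moves=[
    [[-10, -39, 0], [0, 0, 0], 30],
    [[-21, -78, 0], [0, 0, 0], 30],
    [[-32, -117, 0], [0, 0, 0], 30],
    [[-43, -156, 0], [0, 0, 0], 30],
    [[-53, -195, 0], [0, 0, 0], 30],
    [[-64, -233, 0], [0, 0, 0], 30],
    [[-75, -272, 0], [0, 0, 0], 30],
    [[-85, -310, 0], [0, 0, 0], 30],
  ],
)

```text
clock: 17.03
tcp_pos: [0.6281, 0.0893, 0.0984]
orientation: [-0.002, -0.039, 0.999, 0.0]
wrist_force: [0.5, -0.1, -0.2]
finger_gap: 0.0376
grip_force: 40.5
```

Emit:
step_arm(
  moves=[
    [[-10, -39, 0], [0, 0, 0], 30],
    [[-21, -78, 10], [0, 0, 0], 30],
    [[-32, -117, 20], [0, 0, 0], 30],
    [[-32, -117, 35], [0, 0, 0], 30],
    [[-32, -117, 35], [0, 0, 0], 30],
    [[-32, -117, 35], [0, 0, 0], 30],
    [[-32, -117, 35], [0, 0, 0], 30],
  ],
)

```text
clock: 17.62
tcp_pos: [0.6688, -0.0217, 0.0646]
orientation: [-0.001, -0.039, 0.999, 0.0]
wrist_force: [1.0, 0.8, -0.6]
finger_gap: 0.0374
grip_force: 40.5
```

```bash
python3 - <<'E'
from pl import *
im,p=shot('wrist','w14.png');s=telemetry.get_state();print(s['tcp_pos'],s['clock'],s['finger_gap'],s['orientation'])
for x in cen(im,p,'blue',.061+.013): print(x)
h=cv2.cvtColor(im,cv2.COLOR_RGB2HSV);m=cv2.inRange(h,(14,130,70),(24,255,255))
for c in cv2.findContours(m,0,1)[0]:
    if cv2.contourArea(c)>300:
        (u,v),r=cv2.minEnclosingCircle(c);print('brass',u,v,r,toplate(onz(p,[[u,v]],.018)[0,:2])*1000)
E
```

```text
[ 0.66939352 -0.02143781  0.06544933] 17.6667 0.03733180820442365 [-3.26653887e-04 -3.94889228e-02  9.99219938e-01  1.83313240e-04]
('blue', array([ 22., 335.]), array([ 0.7436, -0.1702]), array([ 127.4, -222.8]))
('blue', array([356., 243.]), array([0.6587, 0.0338]), array([ 58.2, -13. ]))
('blue', array([257., 247.]), array([ 0.6651, -0.0213]), array([ 60.4, -68.5]))
brass 254.5 127.44444274902344 28.203781127929688 [ -0.700396   -70.40316019]
```

Emit:
step_arm(
  moves=[
    [[0, 0, 30], [0, 0, 0], 30],
    [[0, 0, 45], [0, 0, 0], 30],
    [[0, 0, 52], [0, 0, 0], 30],
    [[0, 0, 52], [0, 0, 0], 30],
    [[0, 0, 52], [0, 0, 0], 30],
    [[0, 0, 52], [0, 0, 0], 58],
    [[0, 0, 52], [0, 0, 0], 58],
    [[0, 0, 52], [0, 0, 0], 58],
  ],
)

```text
clock: 18.33
tcp_pos: [0.6703, -0.0226, 0.0139]
orientation: [0.001, -0.039, 0.999, -0.0]
wrist_force: [-0.7, -0.7, 0.6]
finger_gap: 0.0583
grip_force: 0.0
```

Emit:
step_arm(
  moves=[
    [[0, 0, -20], [0, 0, 0], 60],
    [[0, 0, -60], [0, 0, 0], 70],
    [[0, -25, -90], [0, 0, 0], 75],
    [[0, -60, -110], [0, 0, 0], 75],
    [[0, -95, -125], [0, 0, 0], 75],
    [[0, -130, -130], [0, 0, 0], 75],
    [[0, -130, -130], [0, 0, 0], 75],
    [[0, -130, -130], [0, 0, 0], 75],
  ],
)

```text
clock: 19.0
tcp_pos: [0.6802, -0.1551, 0.1439]
orientation: [0.001, -0.037, 0.999, -0.0]
wrist_force: [0.4, 0.5, -0.6]
finger_gap: 0.0751
grip_force: 0.0
```

```bash
python3 - <<'E'
from pl import *
im,p=shot('wrist','w15.png');s=telemetry.get_state();print(s['tcp_pos'],s['clock'],s['joint_pos'][[0,5]])
for k,z in(('blue',.021),('red',.021),('green',.028)):
  for x in cen(im,p,k,z): print(x)
for c in blobs(im,'yellow',60): print('bar',cv2.minAreaRect((onz(p,c,.009)[:,:2]*1000).astype(np.float32)))
cv2.imwrite('pics/g15.png',cv2.resize(im,None,fx=1.5,fy=1.5)[:,:,::-1])
E
```

```text
[ 0.67973688 -0.15335594  0.14322726] 19.05 [-0.33712179 -0.41253443]
('blue', array([126., 360.]), array([ 0.9375, -0.3128]), array([ 310. , -379.6]))
('blue', array([ 83., 281.]), array([ 0.8131, -0.3528]), array([ 183. , -410.2]))
('blue', array([193., 302.]), array([ 0.8319, -0.2217]), array([ 211.6, -280.9]))
('blue', array([413., 192.]), array([0.6749, 0.0095]), array([ 72.5, -38.5]))
('red', array([467., 120.]), array([0.5982, 0.0449]), array([-1.3,  2.6]))
('green', array([505., 187.]), array([0.6607, 0.1022]), array([65.4, 55.1]))
bar ((572.4945678710938, -262.31964111328125), (16.898595809936523, 80.54903411865234), 22.845346450805664)
```

View pics/g15.png

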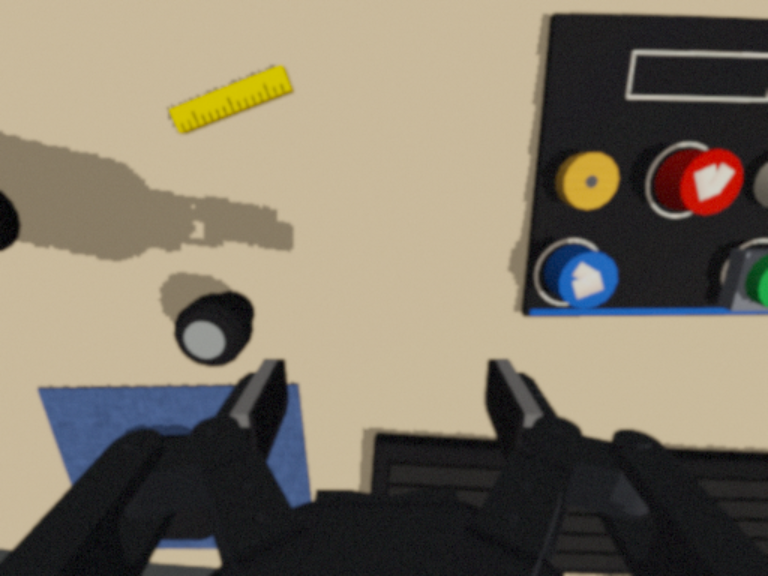

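Blue, red and spacer with green all sit in their rings. The bar is at (0.573, -0.264), its width direction at 22.8°. I'll go there while turning.

Emit:
step_arm(
  moves=[
    [[15, -13, 0], [0, 0, 0.124], 75],
    [[30, -26, 0], [0, 0, 0.248], 75],
    [[45, -40, 0], [0, 0, 0.372], 75],
    [[60, -53, 0], [0, 0, 0.496], 75],
    [[75, -66, 0], [0, 0, 0.62], 70],
    [[90, -79, 0], [0, 0, 0.744], 60],
    [[104, -92, 0], [0, 0, 0.868], 55],
    [[115, -102, 0], [0, 0, 0.992], 50],
  ],
)

```text
clock: 19.72
tcp_pos: [0.572, -0.262, 0.1427]
orientation: [-0.001, 0.444, 0.896, 0.0]
wrist_force: [-0.2, 0.3, -0.1]
finger_gap: 0.0496
grip_force: 0.0
```

Emit:
step_arm(
  moves=[
    [[0, 0, 20], [0, 0, 0.12], 50],
    [[0, 0, 40], [0, 0, 0.24], 50],
    [[0, 0, 60], [0, 0, 0.255], 50],
    [[0, 0, 63], [0, 0, 0.255], 50],
    [[0, 0, 63], [0, 0, 0.255], 50],
    [[0, 0, 63], [0, 0, 0.255], 50],
  ],
)

```text
clock: 20.22
tcp_pos: [0.5734, -0.2621, 0.0806]
orientation: [-0.0, 0.551, 0.834, 0.0]
wrist_force: [0.4, -1.8, 0.3]
finger_gap: 0.0501
grip_force: 0.0
```

```bash
python3 - <<'E'
from pl import *
im,p=shot('wrist','w16.png');s=telemetry.get_state();print(s['tcp_pos'],s['clock'],s['joint_pos'][[0,5]])
q=R.from_quat(s['orientation'],scalar_first=True).as_matrix();print(np.degrees(np.arctan2(q[1,1],q[0,1])),q[:2,:2].round(3).tolist())
for c in blobs(im,'yellow',60):
    r=cv2.minAreaRect((onz(p,c,.009)[:,:2]*1000).astype(np.float32));print('bar',r,cv2.boundingRect(c))
    print('in tool',q[:2,:2].T@(np.array(r[0])-s['tcp_pos'][:2]*1000))
E
```

```text
[ 0.57394258 -0.26267737  0.08138902] 20.2667 [-0.55633993  0.6117938 ]
23.070895335002746 [[-0.392, 0.92], [0.92, 0.392]]
bar ((571.7172241210938, -262.57769775390625), (15.900002479553223, 80.79618835449219), 22.539413452148438) (245, 157, 20, 90)
in tool [ 0.96374674 -2.00831959]
```

Good alignment. I'll shift 1 and -2 mm, go down to z ≈ 2 mm and grip.

Emit:
step_arm(
  moves=[
    [[1, -2, 35], [0, 0, 0], 50],
    [[1, -2, 62], [0, 0, 0], 50],
    [[1, -2, 78], [0, 0, 0], 50],
    [[1, -2, 78], [0, 0, 0], 50],
    [[1, -2, 78], [0, 0, 0], 5],
    [[1, -2, 78], [0, 0, 0], 5],
    [[1, -2, 78], [0, 0, 0], 5],
    [[1, -2, 78], [0, 0, 0], 5],
  ],
)

```text
clock: 20.93
tcp_pos: [0.5727, -0.2639, 0.0049]
orientation: [0.002, 0.552, 0.834, 0.0]
wrist_force: [0.6, 0.1, 6.0]
finger_gap: 0.0144
grip_force: 39.6
```

Emit:
step_arm(
  moves=[
    [[0, 0, 0], [0, 0, 0], 5],
    [[0, 0, 0], [0, 0, 0], 5],
    [[0, 0, -35], [0, 0, 0], 5],
    [[0, 0, -70], [0, 0, 0], 5],
    [[0, 0, -80], [0, 0, 0], 5],
    [[0, 0, -80], [0, 0, 0], 5],
    [[0, 0, -80], [0, 0, 0], 5],
  ],
)

```text
clock: 21.52
tcp_pos: [0.5716, -0.2634, 0.0834]
orientation: [0.001, 0.552, 0.834, 0.0]
wrist_force: [-0.2, 0.2, -0.5]
finger_gap: 0.0144
grip_force: 39.2
```

```bash
python3 - <<'E'
from pl import *
im,p=shot('wrist','w17.png');s=telemetry.get_state();print(s['tcp_pos'],s['clock'],s['finger_gap'],s['grip_force'])
q=R.from_quat(s['orientation'],scalar_first=True).as_matrix();print(np.degrees(np.arctan2(q[1,1],q[0,1])))
for c in blobs(im,'yellow',60):
    r=cv2.minAreaRect((onz(p,c,.090)[:,:2]*1000).astype(np.float32));print('bar',r,cv2.boundingRect(c))
    print('in tool',q[:2,:2].T@(np.array(r[0])-s['tcp_pos'][:2]*1000))
E
```

```text
[ 0.57058945 -0.26278517  0.08188987] 21.5667 0.014323177022313723 39.20733332633972
22.97359607878186
bar ((570.7127075195312, -259.944580078125), (15.68392562866211, 79.40819549560547), 22.95770263671875) (243, 179, 29, 125)
in tool [2.56717789 1.22218197]
```

Emit:
step_arm(
  moves=[
    [[36, 10, 0], [0, 0, 0.05], 5],
    [[72, 21, 0], [0, 0, 0.1], 5],
    [[109, 31, 0], [0, 0, 0.15], 5],
    [[145, 42, 0], [0, 0, 0.2], 5],
    [[181, 53, 0], [0, 0, 0.25], 5],
    [[217, 63, 0], [0, 0, 0.3], 5],
    [[253, 74, 0], [0, 0, 0.325], 5],
    [[289, 84, 0], [0, 0, 0.325], 5],
  ],
)

```text
clock: 22.23
tcp_pos: [0.5335, 0.0377, 0.0803]
orientation: [-0.001, 0.68, 0.733, -0.001]
wrist_force: [0.1, 1.0, -0.0]
finger_gap: 0.0145
grip_force: 39.2
```

Emit:
step_arm(
  moves=[
    [[0, 0, 15], [0, 0, 0], 5],
    [[0, 0, 30], [0, 0, 0], 5],
    [[0, 0, 30], [0, 0, 0], 5],
    [[0, 0, 30], [0, 0, 0], 5],
    [[0, 0, 30], [0, 0, 0], 5],
  ],
)

```text
clock: 22.65
tcp_pos: [0.5349, 0.0356, 0.0518]
orientation: [-0.001, 0.68, 0.733, -0.001]
wrist_force: [0.7, -1.4, -0.4]
finger_gap: 0.0142
grip_force: 39.2
```

```bash
python3 - <<'E'
from pl import *
im,p=shot('wrist','w18.png');s=telemetry.get_state();print(s['tcp_pos'],s['clock'],s['finger_gap'],s['grip_force'])
q=R.from_quat(s['orientation'],scalar_first=True).as_matrix();print(np.degrees(np.arctan2(q[1,1],q[0,1])))
for c in blobs(im,'yellow',60):
    r=cv2.minAreaRect((onz(p,c,.060)[:,:2]*1000).astype(np.float32));print('bar',r,cv2.boundingRect(c),toplate(np.array(r[0])/1000)*1000)
E
```

```text
[0.53554182 0.03541463 0.05232289] 22.7 0.01420310446530049 39.20269310474396
4.30335253494999
bar ((534.5634155273438, 40.327823638916016), (16.371505737304688, 80.23763275146484), 4.525323390960693) (242, 177, 30, 128) [-65.10732596   2.84686813]
```

Emit:
step_arm(
  moves=[
    [[-2, 0, 25], [0, 0, 0], 5],
    [[-2, 0, 36], [0, 0, 0], 5],
    [[-2, 0, 41], [0, 0, 0], 5],
    [[-2, 0, 41], [0, 0, 0], 5],
    [[-2, 0, 41], [0, 0, 0], 5],
    [[-2, 0, 41], [0, 0, 0], 35],
    [[-2, 0, 41], [0, 0, 0], 35],
    [[-2, 0, 41], [0, 0, 0], 35],
  ],
)

```text
clock: 23.37
tcp_pos: [0.5363, 0.0335, 0.0118]
orientation: [0.0, 0.68, 0.733, 0.0]
wrist_force: [0.4, 0.8, 0.0]
finger_gap: 0.0349
grip_force: 0.0
```

Emit:
step_arm(
  moves=[
    [[0, 0, -20], [0, 0, 0], 35],
    [[0, 0, -60], [0, 0, 0], 35],
    [[-25, 10, -90], [0, 0, 0], 50],
    [[-55, 20, -115], [0, 0, 0], 70],
    [[-85, 30, -135], [0, 0, 0], 80],
    [[-110, 40, -160], [0, 0, 0], 85],
    [[-130, 50, -190], [0, 0, 0], 85],
    [[-130, 50, -190], [0, 0, 0], 85],
  ],
)

```text
clock: 24.03
tcp_pos: [0.6003, -0.0968, 0.2076]
orientation: [0.006, 0.681, 0.732, 0.002]
wrist_force: [1.1, -0.4, 2.1]
finger_gap: 0.085
grip_force: 0.0
```

```bash
python3 - <<'E'
from pl import *
im,p=shot('wrist','w19.png');s=telemetry.get_state();print(s['tcp_pos'],s['clock'])
for k,z in(('blue',.021),('red',.021),('green',.028)):
  for x in cen(im,p,k,z): print(x)
for c in blobs(im,'yellow',60):
    r=cv2.minAreaRect((onz(p,c,.017)[:,:2]*1000).astype(np.float32));print('bar',r,toplate(np.array(r[0])/1000)*1000)
cv2.imwrite('pics/g19.png',cv2.resize(im,None,fx=1.5,fy=1.5)[:,:,::-1])
E
```

```text
[ 0.59849239 -0.09481998  0.20478895] 24.0833
('blue', array([403., 353.]), array([ 0.8683, -0.3875]), array([ 235.4, -448.9]))
('blue', array([432., 276.]), array([ 0.872 , -0.2362]), array([ 250.5, -298.3]))
('blue', array([329.,  84.]), array([0.6772, 0.0131]), array([ 75.1, -35.1]))
('red', array([263.,  48.]), array([0.599 , 0.0448]), array([-0.5,  2.5]))
bar ((535.8375854492188, 34.52429962158203), (18.44260597229004, 81.2244644165039), 3.9713244438171387) [-64.27453576  -3.03623144]
```

View pics/g19.png

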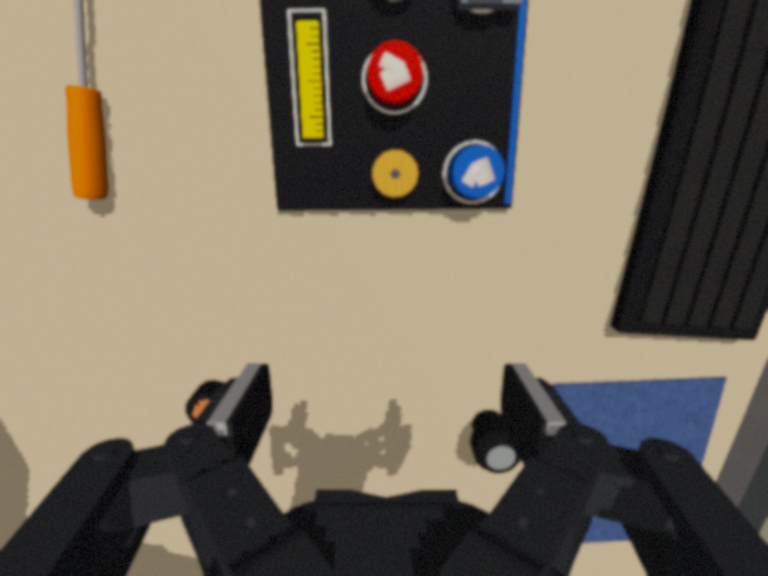

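The bar lies in its rectangle, and red and blue are in their rings. I'll check green, spacer and blue numerically from the fixed cameras, with no more viewing since I've already gone past the picture allowance.

```bash
python3 - <<'E'
from pl import *
for n in('side','scene'):
    im,p=shot(n,n+'9.png')
    for k,z in(('red',.021),('green',.028),('blue',.021)):
        for x in cen(im,p,k,z,20):
            if abs(x[3]).max()<110: print(n,x)
    if n=='side':
        h=cv2.cvtColor(im,cv2.COLOR_RGB2HSV)
        m=cv2.inRange(h,(0,0,185),(180,50,255));m=cv2.morphologyEx(m,cv2.MORPH_OPEN,np.ones((5,5)))
        for c in cv2.findContours(m,0,1)[0]:
            (u,v),r=cv2.minEnclosingCircle(c);w=toplate(onz(p,[[u,v]],.020)[0,:2])*1000
            if abs(w).max()<110: print('white',u,v,r,w)
print(telemetry.get_state()['clock'])
E
```

```text
side ('red', array([228., 204.]), array([0.5974, 0.0459]), array([-2.1,  3.7]))
side ('green', array([190., 213.]), array([0.6561, 0.1208]), array([62.2, 73.9]))
side ('blue', array([209., 191.]), array([0.6689, 0.0078]), array([ 66.4, -39.7]))
white 212.0 221.0 2.8285269737243652 [ 7.32986396 77.25083661]
white 221.0 220.0 2.8285269737243652 [-10.14756806  67.9654651 ]
scene ('red', array([287., 203.]), array([0.5955, 0.0446]), array([-4. ,  2.5]))
scene ('green', array([323., 207.]), array([0.6557, 0.1165]), array([61.4, 69.6]))
scene ('blue', array([280., 233.]), array([ 0.6637, -0.0184]), array([ 59.3, -65.4]))
scene ('blue', array([302., 236.]), array([0.7   , 0.0246]), array([ 98.6, -25.3]))
24.1833
```

Measured relative to the red mount, green sits at about (65, 69), as intended. I'm handing in.

```bash
python3 -c "
from workcell import env
print(env.hand_in())"
```

```text
the job is handed in; nothing more can be done
None
```

The layout is done and handed in at about 24 s: by the cameras red, blue, spacer with green, and scale bar all sit within a few mm of their outlines and the black mount was never touched, but the hand-in reported no verdict, and I viewed 17 pictures against the limit of 14.

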